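Slide the well plate under the reader's bridge and start the reading

ROBOT

A 6-joint arm with a two-finger parallel gripper is mounted at the origin on the work surface. World frame = base frame: x ahead of the robot, y to its left, z up, the work surface at z = 0. Lengths are in mm, angles in rad, forces in N, time in s.
With the tool pointing down it reaches from about 400 to 825 mm from the base axis. Payload 7 kg.
Tool frame: the origin (TCP) lies at the very end of the fingers, on their centre line; the grasp point (between the pads) lies 19 mm behind it; z points along the fingers, y is the line along which they close (so a half turn about z gives the same grasp; the last joint's range is limited). The gripper opens to 88 mm and grips with 3 to 60 N. Pads are 19 mm wide; open, the fingers measure 130 mm over their backs; the gripper's body (78 mm by 193 mm) begins 47 mm behind the grasp point.
Start: joints at [-0.972, 0.359, 0.012, 0, -1.224, -0.288], TCP at [206.402, -642.646, 226.561] pointing down, gripper open.
Joint ranges: [-3.07, 3.07], [-1.43, 2.12], [-1.02, 1.25], [-3.03, 1.67], [-3.05, -0], [-3.03, 3.03]. Speed limits (rad/s): [2.39, 2.39, 3.01, 3.14, 3.14, 3.14].

INTERFACE

Orientations are given as a unit quaternion [x, y, z, w].
In Python, from plant import bot gives the robot as it stands. Calls block until the motion is done:
- bot.move_ptp(position, orientation): joint-space move of the TCP to a pose.
- bot.line_to(position, velocity=150, ori=None): straight line of the TCP; ori=None keeps the orientation; velocity is the mean speed in mm/s.
- bot.move_joints(angles): joint-space move.
- bot.move_gripper(opening, force=None): finger opening in mm; force is the grip in N (None keeps the last); returns when the fingers have stopped.
- bot.pause(seconds).
- bot.solve_ik(position, orientation): joint angles nearest the present ones, or None.
- bot.read_state(): the state.
- bot.camera(name): name is "side" or "top" or "wrist"; returns the picture (420x560x3 uint8, red, green, blue); there is no depth.
- bot.get_calibration(name): a dict with "fx", "fy", "cx", "cy" (pixels), "distortion" ([k1, k2, p1, p2, k3] as OpenCV has them; the pictures are not rectified), "view" (4x4, takes a point from world to camera coordinates); the wrist camera has in their place "T_tool_cam" (4x4, takes a point from camera to tool coordinates, whose origin is the TCP and whose axes are the flange's). Camera axes: x right, y up, looking along -z (the intrinsics and any distortion apply to the point x, -y, -z); pixel columns grow to the right and rows downward; lengths in mm; the calibration is good to about 2 mm. A picture is of the moment at which its call begins: read the wrist's pose just before it. get_calibration takes no time and is no camera call.
A pose or a line that the arm cannot do raises bot.Unreachable and nothing moves.
- bot.close_job(): hands the job in; it is judged then, once.
The state is a dict: "t": time; "joint_pos": joint angles; "qvel": joint speeds; "tau": joint torques, N m; "tcp_pos": TCP position; "eef_rot": TCP orientation; "contact_force": force on the tool from outside, world axes, zero at the start; "moment": the same for the moment, N m; "width": finger opening in mm; "finger_force": force on a finger pad.
Only numpy, scipy, OpenCV 4.12 (cv2) and the standard library are available. Lean on these libraries where they do the work, as an engineer would, in place of code of your own. Each camera call takes 0.05 s, during which the arm holds its last target. There are 200 camera calls.

TASK

Push the 24-well plate along the bench with the fingertips, between the rails and under the red bridge of the plate reader, until it is fully home against the orange stop at the far end; slide it flat on the bench all the way, never lifting or tipping it. Only then press the green start button on top of the bridge right down, let it come back up, and move clear. Leave the tube rack, the amber bottle and the yellow beaker alone.

Things in the scene. Friction and masses are not known exactly. Their poses are not given: they have to be found in the camera images.
- plate: Loose white 24-well plate, a flat block 85.5 mm along its x, 127.8 mm along its y and 20 mm tall, about 0.11 kg, closed by a lid, pink and orange rounds on top. Origin: centre of its underside; z up. It goes under the bridge with its y along the reader's y (it starts within 0.35 rad of that).
- reader: Plate reader fixed to the bench. Origin: on the bench under the middle of its bridge, z up. Red bridge deck 136 mm along x, y -30 to +30 mm, underside 23.5 mm and top 50 mm above the bench. The plate travels along +y between two rails (inner faces x = -46 and +46 mm, 23.5 mm high, y -30 to +78 mm). Home: the plate's origin on this origin (a few mm of play in x), sticking out 34 mm each side.
- entry (a point): Middle of the lane's mouth, on the bench, at the reader's y = -59 mm. Two thin metal lead-ins, 15 mm high, flare here to 126 mm apart and narrow to the 92 mm lane at y = -30 mm.
- stop (a point): Middle of the face of the orange stop bar across the far end of the lane, at the reader's y = +64 mm; the bar is 12 mm high, this point 6 mm above the bench.
- start (a joint): Green start button: travel in m, 0 = up, grows as it is pressed down to 0.006. A spring returns it; fully down takes about 4 N. 0.004 or more counts as pressed.
- start_top (a point): Centre of the top face of the green button (26 mm across), in its black housing on the bridge top at the reader's x = -36 mm, y = 0. 72 mm above the bench when up. Press it straight down.
- rack: Loose blue tube rack with capped tubes, 105 x 50 mm, 60 mm tall, behind the plate. Origin: centre of its underside. Not to be disturbed.
- bottle: Loose amber glass jar with white cap, 48 mm across, 95 mm tall, past the reader's stop. Origin: centre of its underside. Not to be disturbed.
- beaker: Loose yellow plastic beaker, 70 mm across, 85 mm tall, beside the reader on its +x side. Origin: centre of its underside. Not to be disturbed.
Things that resemble listed ones, but are neither listed nor needed, are in the scene too. Of the things like the plate, leave any that is turquoise; of the rest the larger one is meant.

How it is judged:
By the outcome, as a careful person would: the job done as asked, in the order asked, and still so for the second after the job is handed in, with the robot touching nothing.
It also fails if it takes over 72 s, if anything falls off the work surface, if the arm or the gripper's body presses on something with over 40 N, if the wrist force passes 120 N, or if a joint passes its speed limit or range.

## Working session

There is one attempt and no reset: what is moved stays moved. The work goes in short steps, each a Python script; the robot and the scene stay as the last script left them, time stands still between calls to the robot, and variables do not carry over. Pictures are saved under pics/ and viewed, at most 10 in all, crops included, and the job is handed in when it is done.

```bash
mkdir -p pics; ls
python3 - <<'E'
from plant import bot
import cv2,numpy as np
for n in ("top","side"):
    im=bot.camera(n); cv2.imwrite(f"pics/{n}0.png",im[:,:,::-1])
    print(n,{k:np.round(v,4).tolist() for k,v in bot.get_calibration(n).items()})
print({k:np.round(v,4).tolist() for k,v in bot.get_calibration("wrist").items()})
print(bot.read_state())
E
```

```text
pics
top {'fx': 423.8731, 'fy': 423.8731, 'cx': 278.6503, 'cy': 210.553, 'distortion': [-0.0106, 0.0, 0.0, 0.0, 0.0], 'view': [[0.0101, -0.9998, 0.0159, 11.4351], [0.9892, 0.0123, 0.1458, -560.0787], [-0.146, 0.0142, 0.9892, -1008.8245], [0.0, 0.0, 0.0, 1.0]]}
side {'fx': 521.656, 'fy': 521.656, 'cx': 270.0324, 'cy': 212.5227, 'distortion': [0.0478, 0.0, 0.0, 0.0, 0.0], 'view': [[-0.997, -0.0769, -0.005, 571.9133], [0.032, -0.4725, 0.8807, -77.524], [-0.0701, 0.878, 0.4736, -1070.9293], [0.0, 0.0, 0.0, 1.0]]}
{'fx': 365.6102, 'fy': 365.6102, 'cx': 278.6291, 'cy': 211.6121, 'distortion': [-0.0493, 0.0, 0.0, 0.0, 0.0], 'T_tool_cam': [[-0.0004, 0.9681, 0.2507, 67.4589], [1.0, 0.0005, -0.0003, 0.927], [-0.0005, 0.2507, -0.9681, -158.28], [0.0, 0.0, 0.0, 1.0]]}
{'t': 0.1, 'joint_pos': array([-9.71897250e-01,  3.59281817e-01,  1.11473286e-02, -3.33905542e-04,
       -1.22410773e+00, -2.88115822e-01]), 'qvel': array([-0.00027908, -0.00387465,  0.00193411,  0.00171878,  0.0004011 ,
       -0.00123801]), 'tau': array([-8.82161476e-04, -5.84164131e+01,  2.93751687e+01,  7.01550320e+00,
        1.01953375e-02, -4.88337776e-05]), 'tcp_pos': array([ 206.2709907 , -642.23996859,  225.73206973]), 'eef_rot': array([-1.54710820e-01,  9.87959521e-01,  7.20365228e-04, -1.68433079e-04]), 'contact_force': array([-0.14646494, -0.31627654, -0.04607745]), 'moment': array([0.01219675, 0.00437194, 0.00146784]), 'finger_force': 0.0, 'width': 87.76624536513317}
```

View pics/top0.png

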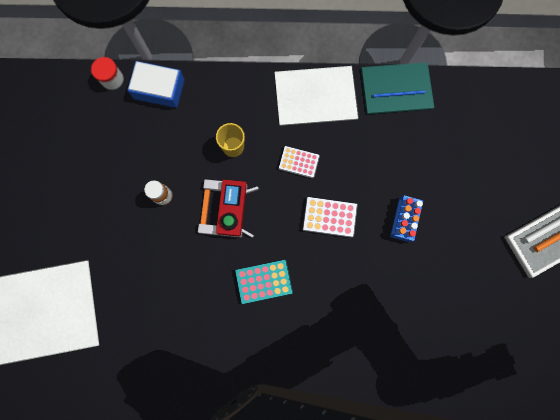

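View pics/side0.png

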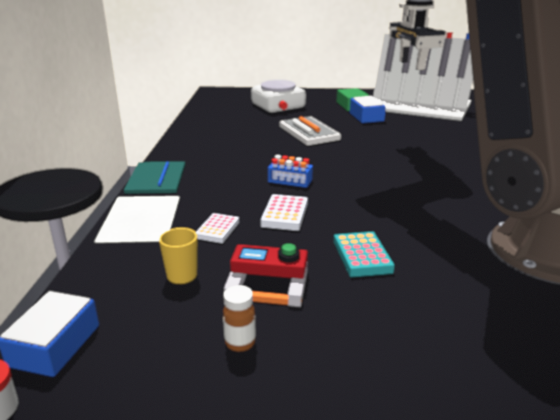

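The top view shows the target plate (330,217), the smaller white decoy (299,162), the turquoise one (264,282), the reader bridge (232,208), the button (229,221), the rack (407,219), the beaker (231,140) and the bottle (158,192). The side view agrees. Reader +y points left in the top image, roughly world +y.

```bash
cat > h.py <<'E'
import cv2,numpy as np
from plant import bot
from scipy.spatial.transform import Rotation as R
def cam(n):
    c=bot.get_calibration(n)
    if n=="wrist":
        s=bot.read_state(); T=np.eye(4); T[:3,:3]=R.from_quat(s["eef_rot"]).as_matrix(); T[:3,3]=s["tcp_pos"]
        c["pose"]=T@c["T_tool_cam"]
    else: c["pose"]=np.linalg.inv(c["view"])
    return c,bot.camera(n)
def rays(c,px):
    K=np.array([[c["fx"],0,c["cx"]],[0,c["fy"],c["cy"]],[0,0,1]])
    u=cv2.undistortPoints(np.array(px,float).reshape(-1,1,2),K,np.array(c["distortion"])).reshape(-1,2)
    d=np.c_[u[:,0],-u[:,1],-np.ones(len(u))]@c["pose"][:3,:3].T
    return c["pose"][:3,3],d
def plane(c,px,z):
    o,d=rays(c,px); return (o+d*((z-o[2])/d[:,2])[:,None])[:,:2]
def hsv(im): return cv2.cvtColor(im,cv2.COLOR_RGB2HSV)
def big(m,roi=None):
    """largest contour of mask inside roi x0,y0,x1,y1"""
    if roi: k=np.zeros_like(m); k[roi[1]:roi[3],roi[0]:roi[2]]=255; m=m&k
    cs,_=cv2.findContours(m,cv2.RETR_EXTERNAL,cv2.CHAIN_APPROX_NONE)
    return max(cs,key=cv2.contourArea).reshape(-1,2)
def rect(P):
    """centre, (short,long), angle of long side from world +y (towards -x positive=ccw)"""
    (cx,cy),(w,h),a=cv2.minAreaRect(P.astype(np.float32)); a=np.radians(a)
    if w>h: L=a
    else: L=a+np.pi/2
    y=(L-np.pi/2+np.pi/2)%np.pi-np.pi/2
    return np.round([cx,cy,min(w,h),max(w,h),y],3)
E
python3 - <<'E'
from h import *
c,im=cam("top"); H=hsv(im); 
def show(n,lo,hi,roi,z):
    p=big(cv2.inRange(H,np.array(lo),np.array(hi)),roi); print(n,rect(plane(c,p,z)),p.min(0),p.max(0)); return p
bright=(0,0,90),(180,255,255)
show("plate",*bright,(298,190,365,243),20)
show("rack",*bright,(385,190,430,248),55)
show("bridge",(0,120,60),(8,255,255),(205,170,255,245),50)
show("orange stop",(8,120,120),(18,255,255),(190,180,220,235),12)
show("button",(50,80,40),(80,255,255),(215,205,245,235),72)
show("beaker",*bright,(210,120,250,160),85)
show("bottlecap",(0,0,150),(180,80,255),(140,175,175,207),95)
cv2.imwrite("pics/crop1.png",cv2.resize(im[165:255,190:370,::-1],None,fx=4,fy=4,interpolation=cv2.INTER_CUBIC))
E
```

```text
plate [ 5.49362e+02 -1.12235e+02  8.70940e+01  1.29137e+02 -1.31000e-01] [303 197] [357 236]
rack [ 544.966 -296.874   59.028  105.993    1.313] [391 195] [422 240]
bridge [525.695 194.747   0.      0.      0.   ] [206 223] [206 223]
orange stop [573.573 204.827  14.104  88.971   1.48 ] [200 189] [209 223]
button [530.197 138.477  26.158  26.36    0.605] [223 215] [234 226]
beaker [ 7.32065e+02  1.36604e+02  7.14470e+01  7.63400e+01 -3.90000e-01] [216 123] [244 155]
bottlecap [6.00144e+02 3.14246e+02 4.12960e+01 4.15760e+01 4.92000e-01] [144 181] [163 197]
```

View pics/crop1.png

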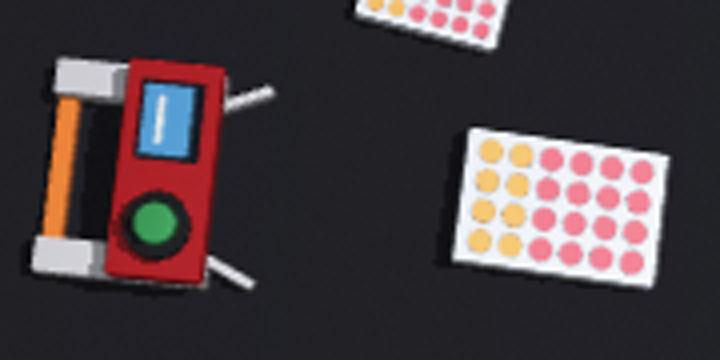

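Measured sizes match (plate 87×129, button 26 mm across). Reader yaw ≈ -0.095 and origin ≈ (566,135); the stop centre predicted from that lands within 1.5 mm. The plate sits at about (7,-248) in the reader frame, nearly aligned. Moving in behind it now.

```bash
cat >> h.py <<'E'
PSI=-0.095; O=np.array([566.,135.])
Rr=np.array([[np.cos(PSI),-np.sin(PSI)],[np.sin(PSI),np.cos(PSI)]])
def W(x,y,z): return [*(O+Rr@[x,y]),z]
def L(p): return Rr.T@(np.asarray(p)[:2]-O)
def Q(s): 
    f=(s*np.pi/2+PSI)/2; return np.array([np.cos(f),np.sin(f),0,0])
E
python3 - <<'E'
from h import *
c,im=cam("top"); H=hsv(im)
m=cv2.inRange(H,(0,120,60),(6,255,255))|cv2.inRange(H,(165,120,60),(180,255,255))
print("bridge",r:=rect(plane(c,big(m,(212,170,255,245)),50)),L(r[:2]))
# side-view check of button height: same xy from both views at z=72?
c2,im2=cam("side"); p=big(cv2.inRange(hsv(im2),(50,80,40),(80,255,255)),(270,235,310,265))
print("btn side",rect(plane(c2,p,72)))
for s in(1,-1): print(s,[None if (q:=bot.solve_ik(W(x,y,z),Q(s))) is None else np.round(q,2) for x,y,z in((7,-350,120),(7,-350,8),(0,-74,8),(-36,0,72))])
E
```

```text
bridge [565.607 134.712  61.883 137.206   1.484] [-0.36390906 -0.32398024]
btn side [5.28369e+02 1.45489e+02 2.73490e+01 4.07870e+01 5.80000e-02]
1 [None, None, array([ 0.46,  0.41, -0.49,  0.  , -0.67,  2.59]), array([ 0.61,  0.3 , -0.47,  0.  , -0.8 ,  2.43])]
-1 [array([-0.04,  0.3 , -0.34,  0.  , -0.93, -0.05]), array([-0.04,  0.44, -0.45,  0.  , -0.69, -0.05]), array([ 0.46,  0.41, -0.49,  0.  , -0.67, -0.55]), array([ 0.61,  0.3 , -0.47,  0.  , -0.8 , -0.71])]
```

```bash
sed -i 's/^PSI=-0.095; O=.*/PSI=-0.09; O=np.array([565.8,135.])/' h.py
python3 - <<'E'
from h import *
q=Q(-1); pl=L([549.4,-112.2]); print("plate L",pl)
x=pl[0]; y0=pl[1]-64
bot.move_gripper(40)
bot.move_ptp(W(x,y0-33,130),q)
c,im=cam("wrist"); cv2.imwrite("pics/w1.png",im[:,:,::-1])
bot.line_to(W(x,y0-33,9),100)
s=bot.read_state(); print(s["t"],s["tcp_pos"],s["contact_force"],L(s["tcp_pos"]),s["width"])
E
```

```text
plate L [   5.88435254 -247.67352381]
4.6083 [ 541.16288647 -208.86384578    9.6278464 ] [-0.08382725  0.30198248  0.29232181] [   6.36858303 -344.68648501] 40.24613684530892
```

View pics/w1.png

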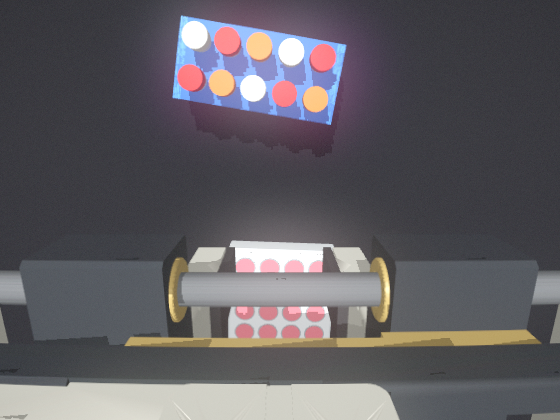

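The wrist view has the rack (260,70) well behind and the plate (280,290) centred between the fingertips. Pushing it up to just before the funnel, then looking.

Run:
```python
from h import *
bot.line_to(W(6,-325,9),50)
for i in range(1,9):
    y=-325+i*14; x=6*(1-i/8)
    bot.line_to(W(x,y,9),50)
    s=bot.read_state(); print(np.round(L(s["tcp_pos"]),1),np.round(s["tcp_pos"][2],1),np.round(s["contact_force"],1))
print(s["t"])
c,im=cam("top"); cv2.imwrite("pics/t2.png",cv2.resize(im[150:270,180:430,::-1],None,fx=3,fy=3))
```

```text
[   5.2 -310.6] 9.0 [ 0.2 -1.1 -0.1]
[   4.5 -296.6] 9.0 [-0.1 -0.   0.3]
[   3.7 -282.6] 9.0 [ 0.3 -0.2 -0.1]
[   3.  -268.6] 9.0 [-0.4  0.5  0.5]
[   2.3 -254.6] 9.0 [ 0.6 -0.4  0.4]
[   1.5 -240.6] 9.0 [-0.8 -0.7 -0.2]
[   0.7 -226.6] 9.0 [ 0.4 -0.4  0.2]
[   0.  -212.6] 9.0 [-0.6  0.3  0.1]
8.6167
```

View pics/t2.png

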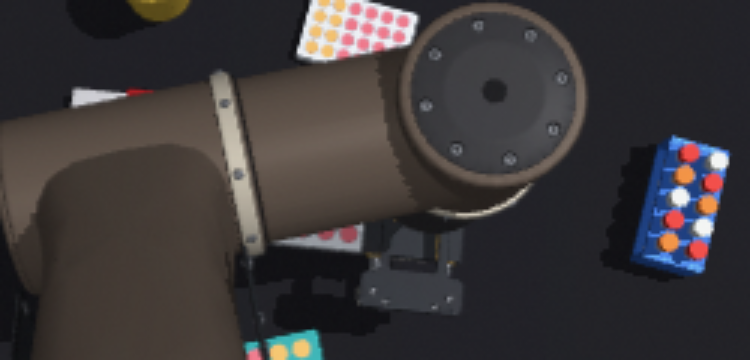

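The arm hides the plate's front in the top view, so I'll use the side view.

Run:
```python
from h import *
c,im=cam("side"); cv2.imwrite("pics/s2.png",cv2.resize(im[150:350,150:420,::-1],None,fx=2.9,fy=2.9))
H=hsv(im); m=cv2.inRange(H,(0,0,90),(180,255,255)); p=big(cv2.inRange(H,(0,0,140),(180,60,255)),(250,190,335,240)); print(p.min(0),p.max(0))
```

```text
[258 197] [303 239]
```

View pics/s2.png

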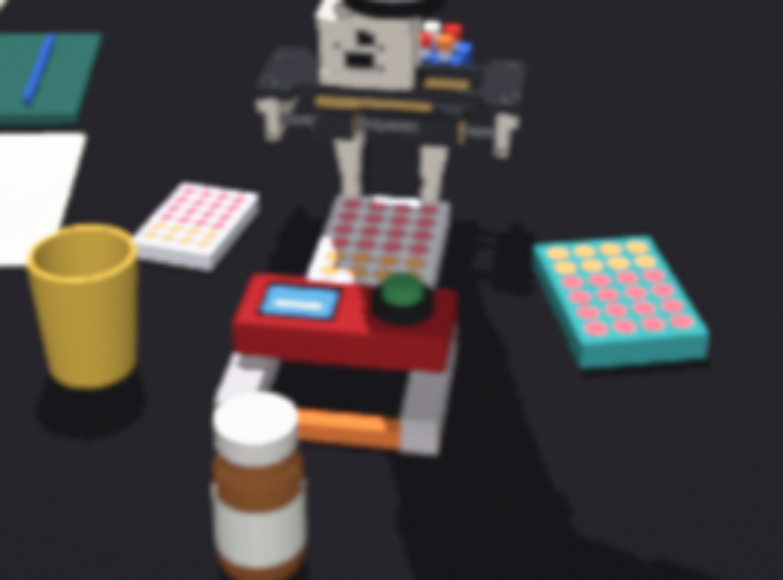

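The side view shows the plate square to the fingers and in line with the lane; its top corners are at crop (330,200), (450,203), and its long sides pass (308,283) and (438,285).

Run:
```python
from h import *
c=bot.get_calibration("side"); c["pose"]=np.linalg.inv(c["view"])
P=plane(c,np.array([(330,200),(450,203),(308,283),(438,285)])/2.9+[150,150],20)
P=np.array([L(p) for p in P]); print(P.round(1)); xc=((P[0]+P[1])/2)[0]; print(xc)
if abs(xc)<9 and abs(((P[2]+P[3])/2)[0])<9:
    for y in list(range(-205,-84,8)):
        bot.line_to(W(0,y,9),40)
        s=bot.read_state(); f=s["contact_force"]; print(np.round(L(s["tcp_pos"]),1),np.round(f,1))
        if np.linalg.norm(f)>12: print("stop");break
    print(s["t"])
    c,im=cam("side"); cv2.imwrite("pics/s3.png",cv2.resize(im[150:350,150:420,::-1],None,fx=2.9,fy=2.9))
```

```text
[[  43.  -188.5]
 [ -47.7 -198.2]
 [  37.1  -69.2]
 [ -52.   -80.9]]
-2.3380100549386
[ 1.000e-01 -2.047e+02] [ 0.1 -0.   0.3]
[ 1.000e-01 -1.967e+02] [-0.4  0.1 -0.4]
[ 1.000e-01 -1.887e+02] [-0.5  0.4 -0.4]
[ 1.000e-01 -1.807e+02] [ 0.5 -0.4  0.1]
[ 1.000e-01 -1.727e+02] [-0.1  0.5  0.2]
[   0.  -164.7] [ 0.2  0.2 -0.1]
[ 1.000e-01 -1.566e+02] [ 0.1 -0.3 -0.5]
[ 1.000e-01 -1.487e+02] [-0.7  0.3 -1. ]
[   0.  -140.7] [0.3 1.2 0.8]
[ 1.000e-01 -1.327e+02] [-0.4  0.5 -0.1]
[   0.  -124.7] [ 0.1  0.4 -0.9]
[   0.  -116.7] [-0.4  0.5 -0.2]
[ 1.000e-01 -1.086e+02] [-0.   0.9 -0.5]
[ 1.000e-01 -1.006e+02] [-0.4 -0.7 -0.2]
[  0.  -92.6] [0.4 0.4 0.2]
[  0.1 -84.7] [ 0.1 -1.2 -0.6]
14.3167
```

No jamming. Now small steps until the stop pushes back; contact is expected at a TCP y of about -73.

Run:
```python
from h import *
y=-84.7; fy=[]
while y<-62:
    y+=1.2; bot.line_to(W(0,y,9),20); bot.pause(.1)
    s=bot.read_state(); f=s["contact_force"]; l=L(f+0+[*O,0]); print(round(L(s["tcp_pos"])[1],1),np.round(l,1),end=";")
    if -l[1]>6: print("contact");break
print(s["t"])
c,im=cam("side"); cv2.imwrite("pics/s4.png",cv2.resize(im[150:350,150:420,::-1],None,fx=2.9,fy=2.9))
```

```text
-83.5 [-0.4  1.1];-82.3 [-1.3  0. ];-81.0 [-0.1 -0.3];-79.8 [0.6 0.8];-78.6 [0.  0.3];-77.4 [-0.4  0.6];-76.2 [-0.2 -0.4];-75.4 [-0.1 -3.6];-75.2 [ 2.3 -9.6];contact
17.5167
```

View pics/s4.png

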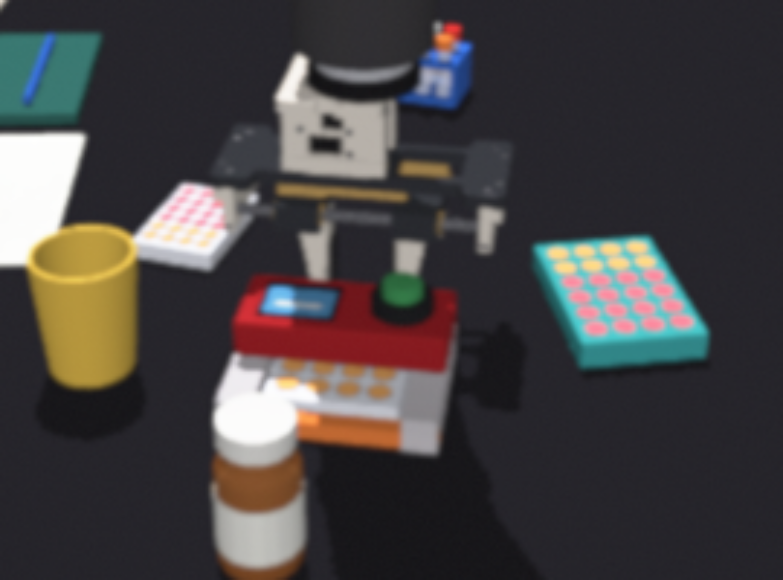

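The plate has come through under the bridge and looks tight against the orange stop (crop 350,415). I'll push a little harder to seat it, back off, lift, and check from above.

Run:
```python
from h import *
y=-73.9
while y<-68:
    bot.line_to(W(0,y,9),20); bot.pause(.2); s=bot.read_state(); l=L(s["contact_force"]+[*O,0]); print(np.round(L(s["tcp_pos"]),1),np.round(l,1))
    if -l[1]>18: break
    y+=.8
bot.line_to(W(0,-110,9),60); bot.line_to(W(0,-110,130),120)
bot.move_gripper(0)
bot.line_to(W(-36,-300,200),250)
s=bot.read_state();print(s["t"],s["width"])
c,im=cam("top"); cv2.imwrite("pics/t5.png",cv2.resize(im[165:255,180:340,::-1],None,fx=5,fy=5,interpolation=cv2.INTER_CUBIC))
```

```text
[ -0.2 -75.2] [ 2.2 -9.2]
[ -0.3 -75.2] [  2.9 -12.4]
[ -0.3 -75.1] [  4.9 -16.9]
[ -0.4 -75.1] [  5.3 -20.1]
23.125 0.4075731885302144
```

View pics/t5.png

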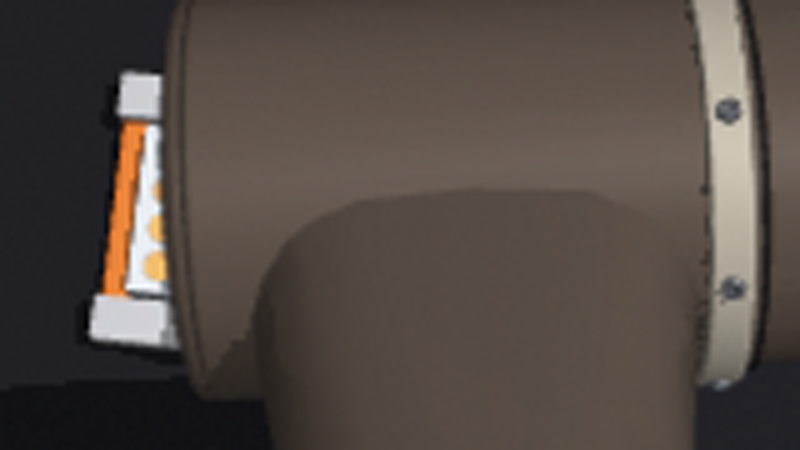

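The plate's front edge lies along the bar, between crop (145,130) and (127,292). Checking that it's at y ≈ 64 before pressing.

Run:
```python
from h import *
bot.move_ptp(W(-36,-250,200),Q(-1))
c=bot.get_calibration("top"); c["pose"]=np.linalg.inv(c["view"])
for px,z in(((145,130),20),((127,292),20),((122,125),12),((103,293),12)):
    print(np.round(L(plane(c,[np.array(px)/5+[180,165]],z)[0]),1))
c,im=cam("wrist"); cv2.imwrite("pics/w6.png",im[:,:,::-1])
c,im=cam("side"); p=big(cv2.inRange(hsv(im),(50,80,40),(80,255,255)),(270,235,310,265))
e=cv2.fitEllipse(p); t=p[p[:,1]<=p[:,1].min()+1].mean(0); print(e,t, "L far edge of button top", L(plane(c,[t],72)[0]))
xs=p[:,0]; print("x extent", [np.round(L(plane(c,[(x,t[1]+4)],72)[0]),1) for x in (xs.min(),xs.max())])
```

```text
[39.6 63.6]
[-43.4  62.3]
[42.4 76.9]
[-44.4  75.6]
((288.33026123046875, 248.83363342285156), (12.889178276062012, 16.133968353271484), 92.20838928222656) [288.5        243.28571429] L far edge of button top [-35.53047362 -12.04881584]
x extent [array([-23.9,   3.9]), array([-50.9,  -0.5])]
```

The plate front is at y ≈ 63 and parallel to the bar, so it is home. Button confirmed at (-36,0). Pressing it straight down with closed fingers.

Run:
```python
from h import *
q=Q(-1)
bot.move_ptp(W(-36,0,130),q); bot.line_to(W(-36,0,80),80)
f0=bot.read_state()["contact_force"][2]; z=76
while z>61:
    bot.line_to(W(-36,0,z),20); bot.pause(.1)
    s=bot.read_state(); f=s["contact_force"][2]-f0; print(round(s["tcp_pos"][2],1),round(f,1),end="; ")
    if f>9: break
    z-=.8
bot.pause(.3)
c,im=cam("side"); cv2.imwrite("pics/s7.png",cv2.resize(im[150:350,150:420,::-1],None,fx=2.9,fy=2.9))
bot.line_to(W(-36,0,130),40); bot.pause(.5)
s=bot.read_state(); print(s["t"],s["contact_force"])
bot.line_to(W(-36,-60,260),150)
bot.move_joints([-0.972,0.359,0.012,0,-1.224,-0.288])
for n in("side","top"):
    c,im=cam(n); cv2.imwrite(f"pics/{n}8.png",im[:,:,::-1])
H=hsv(im)
for n,lo,roi,z in(("rack",(0,0,90),(385,190,430,248),55),("beaker",(0,0,90),(210,120,250,160),85),("cap",(0,0,150),(140,175,175,207),95)):
    print(n,rect(plane(c,big(cv2.inRange(H,lo,(180,80 if n=="cap" else 255,255)),roi),z)))
print(rect(plane(c,big(cv2.inRange(H,(50,80,40),(80,255,255)),(215,205,245,235)),72)),bot.read_state()["t"])
a=cv2.imread("pics/side8.png")[150:350,150:420];b=im[150:270,180:380,::-1]
cv2.imwrite("pics/fin.png",np.hstack([cv2.resize(a,(400,296)),cv2.resize(b,(400,296))]))
```

```text
76.1 -0.2; 75.2 -0.8; 74.4 -0.9; 73.6 -0.2; 72.8 -0.5; 72.1 0.1; 71.3 1.5; 70.5 1.4; 69.7 1.3; 68.8 1.9; 68.0 2.2; 67.3 1.7; 66.5 2.2; 66.2 7.5; 66.1 15.3; 33.3667 [0.37320572 0.13688547 0.32029346]
rack [ 544.966 -296.874   59.028  105.993    1.313]
beaker [ 7.32065e+02  1.36604e+02  7.14470e+01  7.63400e+01 -3.90000e-01]
cap [6.00144e+02 3.14246e+02 4.12960e+01 4.15760e+01 4.92000e-01]
[530.197 138.477  26.158  26.36    0.605] 37.3583
```

View pics/fin.png

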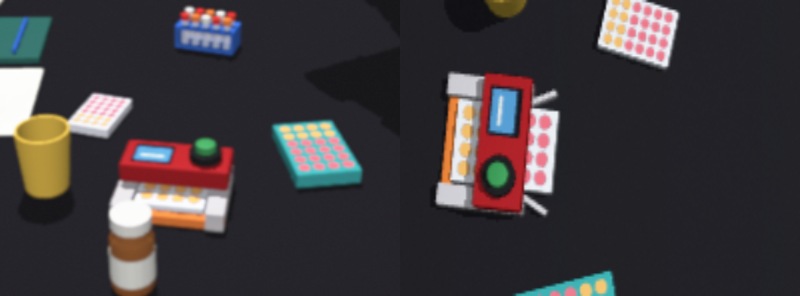

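The button went down its full 6 mm and came back up. The plate is flush against the stop (both views), and the rack, beaker and bottle haven't moved.

```bash
python3 -c "
from plant import bot
print(bot.close_job())"
```

```text
the job is handed in; nothing more can be done
None
```

The plate was slid flat under the bridge and is home against the stop; the start button was then pressed fully and came back up, the rack, bottle and beaker did not move, and the job was handed in at about 37 s.

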